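Roll the knurled wheel of the pipe clamp until its jaw meets the gauge blade

ROBOT

A 6-joint arm with a two-finger parallel gripper is mounted at the origin on the work surface. World frame = base frame: x ahead of the robot, y to its left, z up, the work surface at z = 0. Lengths are in mm, angles in rad, forces in N, time in s.
With the tool pointing down it reaches from about 275 to 1000 mm from the base axis. Payload 8.4 kg.
Tool frame: the origin (TCP) lies midway between the tips of the shut fingers; the grasp point (between the pads) lies 19 mm behind it (robot.pinch_z is the distance from the TCP to the grasp point, in mm); z points along the fingers, y is the direction in which the jaws open and shut (so a half turn about z gives the same grasp; the last joint's range is limited). The gripper opens to 85 mm and grips with 20 to 120 N. Pads are 22 mm wide; open, the fingers measure 114 mm over their backs; the gripper's body (76 mm by 85 mm) begins 54 mm behind the grasp point. The pads swing forward as they close: fully open they stand 13 mm farther back than shut.
Start: joints at [-1.317, 0.353, 1.633, -0, 1.155, -0.002], TCP at [158.136, -604.666, 231.281] pointing down, gripper open.
Joint ranges: [-2.63, 2.63], [-0.92, 2.1], [0.06, 2.66], [-1.3, 4.44], [0, 2.69], [-3.02, 3.02]. Speed limits (rad/s): [2.22, 2.22, 2.79, 3.14, 3.14, 3.14].

INTERFACE

Orientations are given as a 3x3 rotation matrix whose columns are the frame's x, y, z axes.
In Python, from station import robot gives the robot as it stands. The module is installed in compiled form; this text tells all that it offers.
- The arm moves only by the tool apply_moves, never from a script. Its argument "commands" is a list of rows, each an object with "offset": the shift along the world's x, y, z in cm, a list of three; "delta_rot": the turn, a rotation vector about the world's x, y, z in rad, a list of three. In form: [{"offset": [tx, ty, tz], "delta_rot": [rx, ry, rz]}, ...]. A call has exactly 5 rows; each row is the pose to reach, as a shift and turn from the pose measured when the call began; what a row does not reach only later rows make up. A row lasts 1/8 s, in which the tool goes at most 62.5 mm and 10.7 degrees, less where a joint would pass 70% of its speed; a pose out of reach is approached as far as the arm can. A call with a gripper value outside its range is refused whole. "claw" is the opening, from 0 (shut) to 1 (fully open), set as the call begins (left out, the last holds). The fingers move at their own pace and stop on an object; "newtons" is the grip in N (left out, the last holds). Time passes only in rows, so rows that repeat a pose let the fingers close, or fill a call up. It gives the time, the measured TCP pose, the force and the opening at its end, in the units of the state.
- robot.read_state(): the state, without advancing time (a new reading comes with each control period).
- robot.camera(name): name is "side" or "top" or "wrist"; returns a dict with "pixels" (400x640x3 uint8, blue, green, red), "fov_y" (degrees; the focal length in pixels is half the picture's height over the tangent of half this angle, whatever the lens; pixels are square), "cx", "cy" (the principal point, pixels), "dist" ([k1, k2, p1, p2, k3] as OpenCV has them; the pictures are not rectified), "extrinsics" (4x4, takes a point from camera to world coordinates). Camera axes: x right, y down, z forward; pixel columns grow to the right and rows downward; lengths in mm; the calibration is good to about 2 mm. A picture is of the moment at which its call begins. There is no depth.
- robot.hand_in(): hands the job in, once; it reports no verdict.
The state is a dict: "clock": time; "joints": joint angles; "joint_velocities": joint speeds; "joint_torque": joint torques, N m; "tcp_pos": TCP position; "tcp_rot": TCP orientation; "contact_force": force on the tool from outside, world axes, zero at the start; "moment": the same for the moment, N m; "width": finger opening in mm.
Only numpy, scipy, OpenCV 4.12 (cv2) and the standard library are available. Lean on these libraries where they do the work, as an engineer would, in place of code of your own. Each camera call takes 0.05 s, during which the arm holds its last target. There are 200 camera calls.

TASK

The pipe clamp on the cabinet floor stands open too wide for the waste pipe. With a fingertip, roll its knurled wheel to close the gap until the rubber face of the moving jaw is in line with the middle of the gauge blade, then take the hand clear. Move the jaw only by the wheel, never by pushing the jaw itself, and leave the loose plumbing fittings where they lie.

Things in the scene. Friction and masses are not known exactly. Their poses are not given: they have to be found in the camera images.
- clamp: Grey pipe clamp, screwed down. Origin under its white base plate (110 mm along x, y from -120 to 85 mm, 12 mm thick), on the work surface. The jaw travels along its y axis. The wheel's housing (60 mm along x, y from -109 to -41 mm, top at z 66 mm) is at the -y end. At the +y end stands the fixed steel jaw (44 mm along x, top at z 57 mm), its rubber face at y = 58 mm.
- wheel_top (a point): Crown of the knurled steel wheel, 76.5 mm above the work surface, at clamp x 0, y -75 mm; axes as the clamp's. Level axle along the clamp's x; 24 mm wide, 30.5 mm radius over the 24 ridges (2 mm high, 7.5 mm apart). Only its top 10.5 mm (46 mm along y) stands out of the housing's slot: press a fingertip on it lightly and draw it along the clamp's y.
- wheel (a joint): Angle of the knurled wheel, rad, 0 to 5.5; 0.3 to 1.3 at the start. It grows as the wheel's top is drawn away from the jaws (to clamp -y), which closes the gap: a rack moves the jaw 10 mm to +y per rad (3.3 mm per 10 mm of rim travel). Drawn to +y, the gap opens. Friction about 2 N at the rim; a few newtons of pressure suffice; it stays where it is left.
- jaw: Moving steel jaw with a rubber face towards the fixed jaw: 44 mm along x, 14 mm along y, 45 mm high over the base plate, sliding along the clamp's y between the wheel housing and the fixed jaw. Origin in the rubber face, at the top of the base plate; axes as the clamp's. Not to be pushed.
- jaw_face (a point): Upper edge of the moving jaw's rubber face (in the plane of the face), 58 mm above the work surface; axes as the clamp's. It starts 13 to 35 mm short of the gauge mark along the clamp's y.
- gauge_mark (a point): Middle of the top edge of the gauge blade, 58 mm above the work surface; axes as the clamp's. The blade is a dark steel fin, 5 mm thick along the clamp's y, 16 mm along x, top 46 mm over the base plate, with a fine line along its top; fixed beside the jaw's path, at clamp x = 36 mm.
- coupling: Bystander: loose black rubber pipe coupling, a tube 58 mm wide and 50 mm high standing on the surface. Origin under its centre.
- slip_nut: Bystander: loose white plastic slip nut, a ring 62 mm wide and 22 mm high. Origin under its centre.
- flange: Bystander: loose flat steel drain flange, a ring 72 mm wide and 8 mm high. Origin under its centre.

How it is judged:
By the outcome, as a careful person would: the job done as asked, in the order asked, and still so for the second after the job is handed in, with the robot touching nothing.
It also fails if it takes over 58 s, if anything falls off the work surface, if the arm or the gripper's body presses on something with over 40 N, if the wrist force passes 120 N, or if a joint passes its speed limit or range.

## Working session

There is one attempt and no reset: what is moved stays moved. The work goes in short steps, Python scripts to look and compute and a tool call to move; the robot and the scene stay as the last step left them, time stands still between calls to the robot, and variables do not carry over. Pictures are saved under pics/ and viewed, about 8 in all and at most 12, crops included, and the job is handed in when it is done.

Besides the shell and the picture viewer there is one more tool, called after "Request:" by a JSON object that holds its "method" and its "body". apply_moves: Moves the arm, as the interface text tells. Its arguments: {"type":"object","properties":{"commands":{"type":"array","items":{"type":"object","properties":{"offset":{"type":"array","items":{"type":"number"}},"delta_rot":{"type":"array","items":{"type":"number"}}}}},"claw":{"type":"number"},"newtons":{"type":"number"}},"required":["commands"]}

```bash
mkdir -p pics; cat > h.py <<'E'
import numpy as np, cv2
from station import robot
def grab(name, save=None):
    c=robot.camera(name); 
    f=200/np.tan(np.radians(c["fov_y"])/2)
    c["K"]=np.array([[f,0,c["cx"]],[0,f,c["cy"]],[0,0,1.]]); c["d"]=np.array(c["dist"],float); c["E"]=np.array(c["extrinsics"])
    if save: cv2.imwrite(save,c["pixels"])
    return c
def ray(c,uv):
    n=cv2.undistortPoints(np.array(uv,float).reshape(-1,1,2),c["K"],c["d"]).reshape(-1,2)
    d=np.c_[n,np.ones(len(n))]@c["E"][:3,:3].T
    return c["E"][:3,3],d
def onz(c,uv,z):
    o,d=ray(c,uv); return o+d*((z-o[2])/d[:,2])[:,None]
def proj(c,P):
    R=c["E"][:3,:3].T; t=-R@c["E"][:3,3]
    return cv2.projectPoints(np.array(P,float).reshape(-1,1,3),cv2.Rodrigues(R)[0],t,c["K"],c["d"])[0].reshape(-1,2)
E
python3 - <<'E'
from h import *
a=grab("top","pics/top0.png");b=grab("side","pics/side0.png");w=grab("wrist","pics/wrist0.png")
for c in(a,b,w): print(c["E"].round(2).tolist(),c["fov_y"],c["d"])
E
```

```text
[[-0.01, -1.0, 0.05, 524.72], [-1.0, 0.01, -0.02, 81.57], [0.02, -0.05, -1.0, 719.69], [0.0, 0.0, 0.0, 1.0]] 52.6466222922286 [-0.0924032  0.         0.         0.         0.       ]
[[-0.96, -0.17, 0.24, 403.66], [-0.29, 0.6, -0.74, 653.94], [-0.02, -0.78, -0.63, 555.57], [0.0, 0.0, 0.0, 1.0]] 51.86594174112658 [0.02726433 0.         0.         0.         0.        ]
[[0.25, -0.92, -0.31, 237.53], [-0.97, -0.24, -0.08, -583.02], [-0.0, 0.32, -0.95, 373.74], [0.0, 0.0, 0.0, 1.0]] 59.60216142253729 [-0.02178931  0.          0.          0.          0.        ]
```

View pics/top0.png

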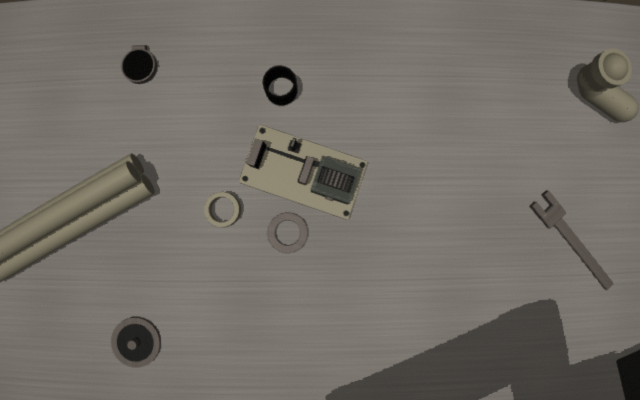

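View pics/side0.png

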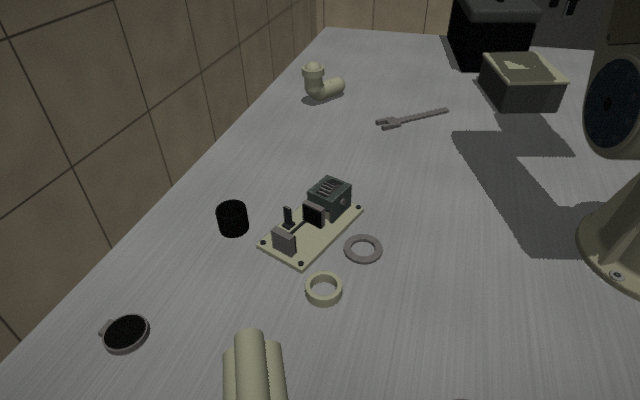

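The top view shows the clamp plate with corners near (262,126), (367,163), (349,218) and (241,182). The wheel is at about (338,180), the fixed jaw at (258,153) and the blade at (295,146). The coupling is at (281,86), the slip nut at (222,209) and the flange at (288,232).

```bash
cat >> h.py <<'E'
def clamp(c, box):
    x0,y0,x1,y1=box; im=c["pixels"].astype(int); m=((im[...,2]-im[...,0])>22)&(im[...,2]>95)
    k=np.zeros(m.shape,np.uint8); k[y0:y1,x0:x1]=m[y0:y1,x0:x1]
    cs=max(cv2.findContours(k,cv2.RETR_EXTERNAL,cv2.CHAIN_APPROX_NONE)[0],key=cv2.contourArea)
    P=onz(c,cs.reshape(-1,2),12)[:,:2]
    return cv2.minAreaRect(P.astype(np.float32)),k
E
python3 - <<'E'
from h import *
c=grab("top")
(r,k)=clamp(c,(235,118,375,225)); print(r)
ctr=np.array(r[0]); bp=cv2.boxPoints(r)
P=onz(c,[(252,153),(341,192)],12)[:,:2]
print(bp.round(1).tolist())
# y axis: long-side direction pointing to image left (world +y)
e=max([bp[1]-bp[0],bp[2]-bp[1]],key=np.linalg.norm); e=e/np.linalg.norm(e); e=e if e[1]>0 else -e
x=np.array([e[1],-e[0]]); o=ctr+17.5*e
print("yaxis",e,"xaxis",x,"origin",o,"wheel",o-75*e,"gauge",o+36*x)
pts=[(*(o-75*e),76.5),(*(o+58*e),57)]+[(*(o+a*x+b*e),66) for a in(-30,30) for b in(-109,-41)]+[(*(o+a*x+b*e),12) for a in(-55,55) for b in(-120,85)]
im=cv2.resize(c["pixels"][110:235,225:385],None,fx=5,fy=5,interpolation=cv2.INTER_CUBIC)
for p in proj(c,pts): cv2.circle(im,tuple(int(v) for v in (p-[225,110])*5+2),3,(0,0,255),-1)
im=cv2.convertScaleAbs(im,alpha=1.6); cv2.imwrite("pics/top1.png",im)
E
```

```text
((583.5694580078125, 104.17518615722656), (202.1812744140625, 68.78785705566406), 70.80577087402344)
[[517.9000244140625, 20.0], [582.7999877929688, -2.5999999046325684], [649.2999877929688, 188.3000030517578], [584.2999877929688, 211.0]]
yaxis [0.32877147 0.9444095 ] xaxis [ 0.9444095  -0.32877147] origin [589.32295895 120.70235252] wheel [564.66509914  49.87164116] gauge [623.3217001  108.86657906]
```

View pics/top1.png

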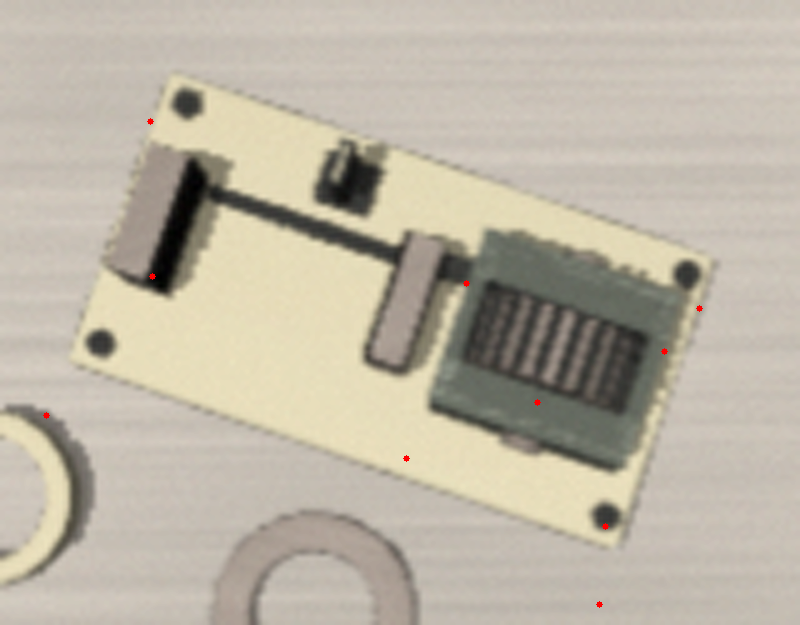

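The enlarged crop shows the mask missed part of the plate, but the plate corners read clearly at crop (172,75), (717,262), (617,548) and (73,363). I'll use those.

```bash
cat > /tmp/a.py <<'E'
from h import *
c=grab("top"); f=lambda L:np.array(L)/5-0.4+[225,110]
Q=onz(c,f([(172,75),(717,262),(617,548),(73,363)]),12)[:,:2]
print([np.linalg.norm(Q[i]-Q[i-1]).round(1) for i in range(4)])
e=(Q[0]-Q[1])+(Q[3]-Q[2]); e/=np.linalg.norm(e); x=np.array([e[1],-e[0]]); o=Q.mean(0)+17.5*e
T=lambda P:np.c_[(P[:,:2]-o)@x,(P[:,:2]-o)@e].round(1).tolist()
print("y",e,"x",x,"o",o,"wheel",o-75*e,"psi",np.arctan2(e[1],e[0]))
print("house66",T(onz(c,f([(485,232),(432,405),(617,467),(683,285)]),66)))
print("jaw57",T(onz(c,f([(408,232),(365,357)]),57)))
print("fixed57",T(onz(c,f([(190,155),(150,278)]),57)))
print("blade58",T(onz(c,f([(345,145)]),58)))
print("wheelc",T(onz(c,f([(555,345)]),70)))
np.savez("clamp.npz",o=o,e=e,x=x)
for n,p,z in(("coupling",(281,86),25),("nut",(222,209),22),("flange",(288,232),8)): print(n,onz(c,[p],z).round(0)[0], T(onz(c,[p],z)))
s=robot.read_state(); print(np.array(s["tcp_rot"]).round(3).tolist(),s["clock"],s["contact_force"])
E
python3 /tmp/a.py
```

```text
[np.float64(107.9), np.float64(204.1), np.float64(107.1), np.float64(201.6)]
y [0.32946009 0.9441695 ] x [ 0.9441695  -0.32946009] o [607.06684954 113.32781535] wheel [582.35734306  42.51510258] psi 1.2350646485366532
house66 [[28.9, -40.0], [-30.1, -42.0], [-29.7, -105.2], [33.5, -106.7]]
jaw57 [[21.9, -15.7], [-21.8, -15.8]]
fixed57 [[22.8, 60.9], [-20.1, 59.7]]
blade58 [[42.4, 13.3]]
wheelc [[0.9, -73.4]]
coupling [752. 135.  25.] [[129.2, 68.5]]
nut [537. 238.  22.] [[-107.6, 94.2]]
flange [496. 125.   8.] [[-108.8, -26.1]]
[[0.967, 0.253, -0.0], [0.253, -0.967, 0.001], [-0.0, -0.001, -1.0]] 0.25 [-0.45589843  0.14487327 -0.46459119]
```

Request:
{"method": "apply_moves", "body": {"commands": [{"offset": [42.4,64.7,-5],"delta_rot": [0,0,0.98]},{"offset": [42.4,64.7,-5],"delta_rot": [0,0,0.98]},{"offset": [42.4,64.7,-5],"delta_rot": [0,0,0.98]},{"offset": [42.4,64.7,-5],"delta_rot": [0,0,0.98]},{"offset": [42.4,64.7,-5],"delta_rot": [0,0,0.98]}], "claw": 0}}

```text
clock: 0.88
tcp_pos: [329.8, -342.2, 211.0]
tcp_rot: [[0.363, 0.932, -0.0], [0.932, -0.363, -0.0], [-0.0, 0.0, -1.0]]
contact_force: [1.3, -0.4, 0.1]
width: -0.0
```

Request:
{"method": "apply_moves", "body": {"commands": [{"offset": [25.2,38.5,-5],"delta_rot": [0,0,0.036]},{"offset": [25.2,38.5,-5],"delta_rot": [0,0,0.036]},{"offset": [25.2,38.5,-5],"delta_rot": [0,0,0.036]},{"offset": [25.2,38.5,-5],"delta_rot": [0,0,0.036]},{"offset": [25.2,38.5,-5],"delta_rot": [0,0,0.036]}]}}

```text
clock: 1.5
tcp_pos: [500.1, -81.9, 177.4]
tcp_rot: [[0.329, 0.944, 0.001], [0.944, -0.329, -0.0], [-0.0, 0.001, -1.0]]
contact_force: [0.9, -1.0, -0.3]
width: 0.1
```

Request:
{"method": "apply_moves", "body": {"commands": [{"offset": [9,13.8,-1],"delta_rot": [0,0,0]},{"offset": [9,13.8,-1],"delta_rot": [0,0,0]},{"offset": [9,13.8,-1],"delta_rot": [0,0,0]},{"offset": [9,13.8,-1],"delta_rot": [0,0,0]},{"offset": [9,13.8,-1],"delta_rot": [0,0,0]}]}}

```text
clock: 2.12
tcp_pos: [589.4, 55.8, 167.1]
tcp_rot: [[0.329, 0.944, -0.0], [0.944, -0.329, -0.001], [-0.001, -0.0, -1.0]]
contact_force: [-0.8, -0.4, 0.3]
width: -0.0
```

```bash
python3 - <<'E'
from h import *
c=grab("wrist","pics/w1.png"); z=np.load("clamp.npz"); o,e,x=z["o"],z["e"],z["x"]
s=robot.read_state();print(s["tcp_pos"],np.array(s["tcp_rot"]).round(3).tolist(),s["contact_force"])
P=lambda a,b,h:(*(o+a*x+b*e),h)
n=[("wheel",(0,-75,76.5)),("gauge36,13",(36,13,58)),("fix",(22,58,57)),("fix2",(-22,58,57)),("h1",(30,-41,66)),("h2",(-30,-41,66))]
for k,q in n: print(k,proj(c,[P(*q)])[0].round(0))
E
```

```text
[589.29751014  55.31030292 167.24391912] [[0.33, 0.944, -0.0], [0.944, -0.33, -0.001], [-0.001, 0.0, -1.0]] [0.07721959 0.38413291 0.87318791]
wheel [315. 223.]
gauge36,13 [367.  96.]
fix [348.  25.]
fix2 [281.  25.]
h1 [356. 174.]
h2 [273. 174.]
```

View pics/w1.png

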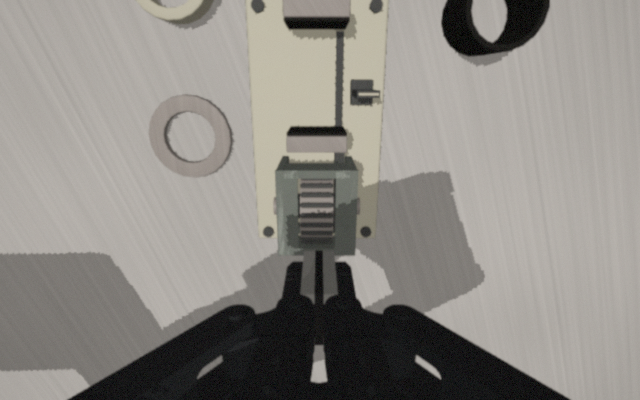

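The wrist view shows the wheel at (317,208), the jaw's rubber edge near row 136 and the blade top at (368,93). The fingertips sit just behind the wheel, and this view keeps the jaw and blade visible during strokes.

Request:
{"method": "apply_moves", "body": {"commands": [{"offset": [-0.2,0.14,-3.5],"delta_rot": [0,0,0]},{"offset": [-0.2,0.14,-7],"delta_rot": [0,0,0]},{"offset": [-0.2,0.14,-8.5],"delta_rot": [0,0,0]},{"offset": [-0.2,0.14,-8.8],"delta_rot": [0,0,0]},{"offset": [-0.2,0.14,-8.8],"delta_rot": [0,0,0]}]}}

```text
clock: 2.8
tcp_pos: [587.9, 56.5, 80.2]
tcp_rot: [[0.33, 0.944, 0.001], [0.944, -0.33, -0.001], [-0.0, 0.001, -1.0]]
contact_force: [1.4, 0.4, -1.2]
width: 0.1
```

```bash
cat > m.py <<'E'
from h import *
import sys
# measure jaw face edge and blade line in the wrist picture
z=np.load("clamp.npz"); o,e,x=z["o"],z["e"],z["x"]
c=grab("wrist","pics/%s.png"%sys.argv[1])
s=robot.read_state(); t=np.array(s["tcp_pos"]); print("tcp",t.round(1),"clampxy",((t[:2]-o)@x).round(1),((t[:2]-o)@e).round(1),"F",np.array(s["contact_force"]).round(1),"t",s["clock"])
g=cv2.cvtColor(c["pixels"],cv2.COLOR_BGR2GRAY).astype(float)
ys=np.arange(-40,60,0.5)
def prof(xs,h):
    P=np.array([[(*(o+a*x+b*e),h) for a in xs] for b in ys]).reshape(-1,3)
    uv=proj(c,P).astype(np.float32); v=cv2.remap(g.astype(np.float32),uv[:,0].reshape(len(ys),-1),uv[:,1].reshape(len(ys),-1),cv2.INTER_LINEAR); return v.mean(1)
j=prof(np.arange(-15,9,3),58); b=prof(np.arange(32,41,1.5),58)
if len(sys.argv)>2:
    for q in zip(ys[::2],j[::2].round(),b[::2].round()): print(*q)
d=np.diff(j); k=np.argmin(np.where(ys[:-1]<45,d,0)); i=np.arange(k-2,k+3); face=(ys[i]+.25)@d[i]/d[i].sum()
print("face y",face.round(2))
p=proj(c,[(*(o+36*x+13*e),58)])[0].astype(int)
E
python3 m.py w2 v
```

```text
tcp [588.1  56.6  80.4] clampxy 0.8 -59.8 F [ 1.1 -0.3 -0.3] t 2.85
-40.0 69.0 134.0
-39.0 69.0 137.0
-38.0 70.0 137.0
-37.0 70.0 137.0
-36.0 68.0 136.0
-35.0 67.0 147.0
-34.0 68.0 170.0
-33.0 87.0 181.0
-32.0 128.0 184.0
-31.0 137.0 187.0
-30.0 137.0 190.0
-29.0 146.0 191.0
-28.0 173.0 191.0
-27.0 173.0 191.0
-26.0 149.0 191.0
-25.0 153.0 191.0
-24.0 152.0 191.0
-23.0 152.0 191.0
-22.0 153.0 191.0
-21.0 154.0 191.0
-20.0 153.0 191.0
-19.0 154.0 191.0
-18.0 154.0 191.0
-17.0 155.0 191.0
-16.0 151.0 191.0
-15.0 124.0 191.0
-14.0 71.0 191.0
-13.0 36.0 191.0
-12.0 27.0 192.0
-11.0 19.0 192.0
-10.0 18.0 191.0
-9.0 22.0 191.0
-8.0 23.0 191.0
-7.0 19.0 191.0
-6.0 60.0 192.0
-5.0 173.0 192.0
-4.0 192.0 191.0
-3.0 193.0 191.0
-2.0 193.0 191.0
-1.0 193.0 192.0
0.0 193.0 192.0
1.0 193.0 191.0
2.0 193.0 191.0
3.0 192.0 191.0
4.0 192.0 191.0
5.0 193.0 191.0
6.0 193.0 191.0
7.0 192.0 185.0
8.0 193.0 147.0
9.0 193.0 108.0
10.0 193.0 84.0
11.0 193.0 80.0
12.0 193.0 82.0
13.0 192.0 92.0
14.0 193.0 182.0
15.0 192.0 160.0
16.0 192.0 82.0
17.0 192.0 65.0
18.0 192.0 106.0
19.0 192.0 118.0
20.0 192.0 117.0
21.0 192.0 118.0
22.0 192.0 118.0
23.0 192.0 118.0
24.0 192.0 163.0
25.0 192.0 190.0
26.0 192.0 191.0
27.0 192.0 190.0
28.0 192.0 190.0
29.0 192.0 191.0
30.0 192.0 191.0
31.0 192.0 190.0
32.0 192.0 190.0
33.0 192.0 190.0
34.0 192.0 190.0
35.0 192.0 190.0
36.0 192.0 190.0
37.0 192.0 190.0
38.0 191.0 190.0
39.0 191.0 190.0
40.0 191.0 190.0
41.0 191.0 190.0
42.0 191.0 190.0
43.0 191.0 189.0
44.0 190.0 189.0
45.0 191.0 189.0
46.0 190.0 189.0
47.0 188.0 188.0
48.0 166.0 188.0
49.0 149.0 188.0
50.0 142.0 189.0
51.0 142.0 188.0
52.0 138.0 188.0
53.0 83.0 188.0
54.0 16.0 188.0
55.0 15.0 187.0
56.0 0.0 0.0
57.0 0.0 0.0
58.0 0.0 0.0
59.0 0.0 0.0
face y -14.35
```

View pics/w2.png

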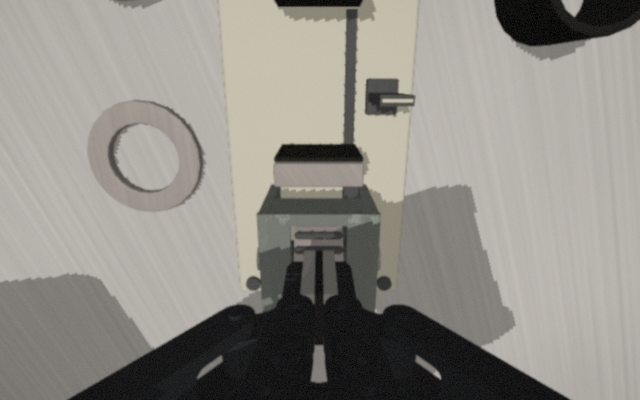

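```bash
python3 - <<'E'
from h import *
im=cv2.imread("pics/w2.png")[70:190,260:430]
cv2.imwrite("pics/w2z.png",cv2.resize(cv2.convertScaleAbs(im,alpha=1.3),None,fx=4.6,fy=4.6,interpolation=cv2.INTER_CUBIC))
z=np.load("clamp.npz"); c=grab("wrist")
for a in(28,36,44):
  for y in(12,14.5,17): print(a,y,((proj(c,[(*(z["o"]+a*z["x"]+y*z["e"]),58)])[0]-[260,70])*4.6).round(0))
E
```

```text
28 12 [536. 165.]
28 14.5 [537. 140.]
28 17 [538. 114.]
36 12 [616. 166.]
36 14.5 [617. 140.]
36 17 [619. 114.]
44 12 [695. 166.]
44 14.5 [697. 140.]
44 17 [699. 114.]
```

View pics/w2z.png

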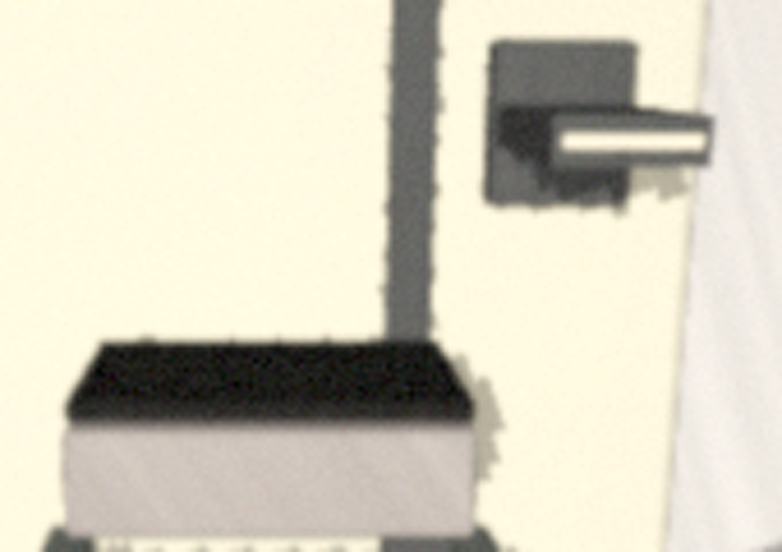

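The crop shows the blade line centred on row 140, which is y = 14.5, with the blade spanning rows 116–165. The jaw's steel top is at rows 425–535 and the black rubber at rows 345–425. I'll work out the face plane from the rubber's top corners and bottom edge.

```bash
python3 - <<'E'
from h import *
z=np.load("clamp.npz"); o,e,x=z["o"],z["e"],z["x"]; c=grab("wrist")
def Y(p,h):
    P=onz(c,[np.array(p)/4.6-.4+[260,70]],h)[0,:2]-o; return (P@x).round(1),(P@e).round(1)
for n,p,h in [("line",(635,140),58),("blade lo",(635,165),58),("blade hi",(650,116),58),("black bottom L",(103,343),12),("black bottom R",(438,343),12),
 ("cornerL",(67,412),58),("cornerR",(473,412),58),("steel/blackL",(67,424),57),("steel/blackR",(473,424),57),("rearL",(67,535),57),("rearR",(473,535),57)]: print(n,Y(p,h),Y(p,h+1) )
E
```

```text
line (np.float64(37.6), np.float64(14.8)) (np.float64(37.4), np.float64(14.8))
blade lo (np.float64(37.7), np.float64(12.3)) (np.float64(37.5), np.float64(12.4))
blade hi (np.float64(38.9), np.float64(17.1)) (np.float64(38.7), np.float64(17.1))
black bottom L (np.float64(-20.8), np.float64(-13.4)) (np.float64(-20.7), np.float64(-13.2))
black bottom R (np.float64(23.4), np.float64(-13.4)) (np.float64(23.3), np.float64(-13.2))
cornerL (np.float64(-20.1), np.float64(-12.8)) (np.float64(-20.0), np.float64(-12.6))
cornerR (np.float64(22.5), np.float64(-12.8)) (np.float64(22.3), np.float64(-12.6))
steel/blackL (np.float64(-20.3), np.float64(-14.3)) (np.float64(-20.1), np.float64(-14.1))
steel/blackR (np.float64(22.7), np.float64(-14.3)) (np.float64(22.5), np.float64(-14.1))
rearL (np.float64(-20.8), np.float64(-26.5)) (np.float64(-20.6), np.float64(-26.2))
rearR (np.float64(23.1), np.float64(-26.5)) (np.float64(23.0), np.float64(-26.3))
```

Request:
{"method": "apply_moves", "body": {"commands": [{"offset": [0,0,-0.2],"delta_rot": [0,0,0]},{"offset": [0,0,-0.3],"delta_rot": [0,0,0]},{"offset": [0,0,-0.4],"delta_rot": [0,0,0]},{"offset": [0,0,-0.45],"delta_rot": [0,0,0]},{"offset": [0,0,-0.45],"delta_rot": [0,0,0]}]}}

```text
clock: 3.58
tcp_pos: [588.0, 56.8, 75.8]
tcp_rot: [[0.33, 0.944, 0.001], [0.944, -0.33, -0.001], [-0.0, 0.002, -1.0]]
contact_force: [0.1, -0.3, -0.1]
width: 0.0
```

Request:
{"method": "apply_moves", "body": {"commands": [{"offset": [-0.1,-0.28,-0.05],"delta_rot": [0,0,0]},{"offset": [-0.2,-0.57,-0.05],"delta_rot": [0,0,0]},{"offset": [-0.3,-0.85,-0.05],"delta_rot": [0,0,0]},{"offset": [-0.4,-1.13,-0.05],"delta_rot": [0,0,0]},{"offset": [-0.4,-1.13,-0.05],"delta_rot": [0,0,0]}]}}

```text
clock: 4.2
tcp_pos: [584.5, 45.5, 76.3]
tcp_rot: [[0.33, 0.944, 0.003], [0.944, -0.33, -0.0], [0.001, 0.002, -1.0]]
contact_force: [-1.4, 1.4, 8.9]
width: -0.1
```

```bash
python3 m.py w3
```

```text
tcp [584.4  45.5  76.2] clampxy 1.0 -71.5 F [-1.8  1.5  9.8] t 4.25
face y 43.25
```

Request:
{"method": "apply_moves", "body": {"commands": [{"offset": [-0.16,-0.47,-0.08],"delta_rot": [0,0,0]},{"offset": [-0.33,-0.94,-0.08],"delta_rot": [0,0,0]},{"offset": [-0.5,-1.4,-0.1],"delta_rot": [0,0,0]},{"offset": [-0.66,-1.89,-0.12],"delta_rot": [0,0,0]},{"offset": [-0.66,-1.89,-0.12],"delta_rot": [0,0,0]}]}}

```text
clock: 4.88
tcp_pos: [577.5, 26.1, 74.8]
tcp_rot: [[0.33, 0.944, 0.002], [0.944, -0.33, -0.0], [0.0, 0.002, -1.0]]
contact_force: [-0.6, 0.5, 0.2]
width: 0.2
```

```bash
sed -i 's/ys\[:-1\]<45/ys[:-1]<25/' m.py; python3 m.py w4
```

```text
tcp [577.6  26.3  74.8] clampxy 0.9 -91.9 F [0.7 0.7 1. ] t 4.925
face y 22.31
```

```bash
cat >> m.py <<'E'
def trans(v): # list crossings of big level changes
    d=v[3:]-v[:-3]; out=[];i=0
    while i<len(d):
        if abs(d[i])>35:
            k=i
            while k+1<len(d) and abs(d[k+1])>35 and np.sign(d[k+1])==np.sign(d[i]): k+=1
            w=d[i:k+1]; out.append("%.1f:%d>%d"%((ys[i:k+1]+.75)@w/w.sum(),v[max(i-1,0)],v[min(k+4,len(v)-1)])); i=k+1
        else: i+=1
    return out
print("jaw",trans(j)); print("blade",trans(b))
E
python3 m.py w5
```

```text
tcp [577.7  26.5  74.8] clampxy 0.9 -91.7 F [-0.3  0.4 -0.1] t 4.975
face y 22.64
jaw ['-39.2:113>69', '-35.5:69>191', '-6.4:160>119', '-4.5:117>191', '22.6:189>0']
blade ['1.4:190>86', '13.3:33>121', '15.3:110>113', '17.2:121>188', '22.7:188>0']
```

Request:
{"method": "apply_moves", "body": {"commands": [{"offset": [0,0,1.0],"delta_rot": [0,0,0]},{"offset": [0.6,1.84,1.0],"delta_rot": [0,0,0]},{"offset": [1.19,3.68,0.8],"delta_rot": [0,0,0]},{"offset": [1.19,3.68,0.2],"delta_rot": [0,0,0]},{"offset": [1.19,3.68,-0.08],"delta_rot": [0,0,0]}]}}

```text
clock: 5.6
tcp_pos: [589.0, 63.7, 73.2]
tcp_rot: [[0.329, 0.944, 0.001], [0.944, -0.329, -0.001], [-0.0, 0.001, -1.0]]
contact_force: [0.1, 0.2, -0.0]
width: -0.2
```

```bash
python3 m.py w6
```

```text
tcp [588.8  63.3  72.9] clampxy -0.7 -53.2 F [-0.1 -0.4 -0.4] t 5.65
face y -5.84
jaw ['-31.8:67>135', '-26.2:137>188', '-18.2:191>150', '-5.8:154>26', '2.8:20>192', '54.4:141>14']
blade ['-26.5:136>189', '9.9:190>84', '13.3:90>157', '15.4:137>47', '18.8:56>126', '25.3:124>190']
```

Request:
{"method": "apply_moves", "body": {"commands": [{"offset": [-0.29,-0.84,0.18],"delta_rot": [0,0,0]},{"offset": [-0.58,-1.68,0.24],"delta_rot": [0,0,0]},{"offset": [-0.87,-2.52,0.24],"delta_rot": [0,0,0]},{"offset": [-1.16,-3.35,0.18],"delta_rot": [0,0,0]},{"offset": [-1.4,-4.0,0.05],"delta_rot": [0,0,0]}]}}

```text
clock: 6.28
tcp_pos: [574.4, 22.3, 73.5]
tcp_rot: [[0.33, 0.944, 0.0], [0.944, -0.33, -0.001], [-0.001, 0.001, -1.0]]
contact_force: [0.6, 0.3, -0.6]
width: 0.2
```

Request:
{"method": "apply_moves", "body": {"commands": [{"offset": [0,0,1.2],"delta_rot": [0,0,0]},{"offset": [0.64,1.85,1.2],"delta_rot": [0,0,0]},{"offset": [1.29,3.7,0.9],"delta_rot": [0,0,0]},{"offset": [1.29,3.7,0.7],"delta_rot": [0,0,0]},{"offset": [1.29,3.7,0.7],"delta_rot": [0,0,0]}]}}

```text
clock: 6.9
tcp_pos: [586.9, 59.9, 79.9]
tcp_rot: [[0.329, 0.944, -0.001], [0.944, -0.329, -0.001], [-0.001, -0.0, -1.0]]
contact_force: [-0.2, 0.8, 0.1]
width: 0.0
```

```bash
python3 m.py w7
```

```text
tcp [586.9  59.5  80. ] clampxy -1.3 -57.4 F [ 0.1 -0.3 -0.1] t 6.95
face y 4.38
jaw ['-32.3:67>136', '-27.5:136>190', '-7.8:191>149', '4.5:155>29', '10.0:18>191', '53.6:141>11']
blade ['-31.5:136>188', '8.8:190>85', '13.3:85>157', '15.4:140>54', '18.2:75>122', '24.3:123>189', '58.3:187>0']
```

Request:
{"method": "apply_moves", "body": {"commands": [{"offset": [-0.04,-0.5,0],"delta_rot": [0,0,0]},{"offset": [-0.04,-0.5,-0.3],"delta_rot": [0,0,0]},{"offset": [-0.04,-0.5,-0.45],"delta_rot": [0,0,0]},{"offset": [-0.04,-0.5,-0.48],"delta_rot": [0,0,0]},{"offset": [-0.04,-0.5,-0.48],"delta_rot": [0,0,0]}]}}

```text
clock: 7.58
tcp_pos: [586.8, 54.5, 75.4]
tcp_rot: [[0.329, 0.944, -0.0], [0.944, -0.329, -0.001], [-0.001, 0.0, -1.0]]
contact_force: [-0.4, -0.1, 2.0]
width: 0.3
```

Request:
{"method": "apply_moves", "body": {"commands": [{"offset": [-0.17,-0.47,0],"delta_rot": [0,0,0]},{"offset": [-0.33,-0.94,0],"delta_rot": [0,0,0]},{"offset": [-0.5,-1.42,0],"delta_rot": [0,0,0]},{"offset": [-0.66,-1.89,0],"delta_rot": [0,0,0]},{"offset": [-0.66,-1.89,0],"delta_rot": [0,0,0]}]}}

```text
clock: 8.2
tcp_pos: [580.2, 35.4, 76.1]
tcp_rot: [[0.329, 0.944, 0.0], [0.944, -0.329, -0.001], [-0.001, 0.001, -1.0]]
contact_force: [-2.4, 0.1, 8.5]
width: -0.0
```

```bash
python3 m.py w8
```

```text
tcp [580.2  35.4  76.1] clampxy 0.4 -82.5 F [-2.4 -1.   8.9] t 8.25
face y 10.59
jaw ['-34.1:69>190', '10.7:160>135', '12.5:133>190', '32.2:188>0']
blade ['3.5:190>85', '10.2:81>45', '13.2:52>114', '15.3:125>106', '19.3:116>188', '32.3:187>0']
```

Request:
{"method": "apply_moves", "body": {"commands": [{"offset": [-0.05,-0.13,-0.08],"delta_rot": [0,0,0]},{"offset": [-0.09,-0.26,-0.08],"delta_rot": [0,0,0]},{"offset": [-0.14,-0.39,-0.08],"delta_rot": [0,0,0]},{"offset": [-0.18,-0.52,-0.08],"delta_rot": [0,0,0]},{"offset": [-0.18,-0.52,-0.08],"delta_rot": [0,0,0]}]}}

```text
clock: 8.88
tcp_pos: [578.4, 30.0, 75.3]
tcp_rot: [[0.329, 0.944, 0.0], [0.944, -0.329, -0.001], [-0.001, 0.001, -1.0]]
contact_force: [0.3, 0.2, 2.4]
width: 0.1
```

```bash
python3 m.py w9; python3 - <<'E'
import cv2
im=cv2.imread("pics/w9.png")[0:130,250:430]
cv2.imwrite("pics/w9z.png",cv2.resize(cv2.convertScaleAbs(im,alpha=1.3),None,fx=4.4,fy=4.4,interpolation=cv2.INTER_CUBIC))
E
```

```text
tcp [578.4  30.   75.3] clampxy 0.4 -88.1 F [-1.4  0.6  2.8] t 8.925
face y 11.47
jaw ['-34.8:68>191', '-0.7:144>114', '1.2:98>156', '12.4:160>102', '14.2:118>189', '26.4:188>0']
blade ['2.4:188>85', '9.5:82>33', '13.2:35>123', '15.3:117>108', '18.0:86>187', '26.5:186>0']
```

View pics/w9z.png

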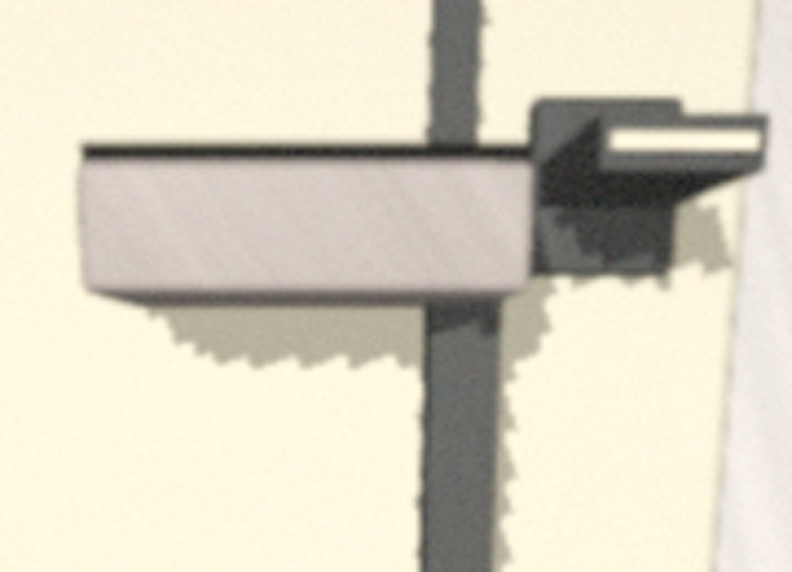

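The rubber edge is at crop row 146 and the blade line centre at row 140, about 10 px per mm. The jaw is about 0.5 mm short, so I'll make one small nudge while still in contact.

Request:
{"method": "apply_moves", "body": {"commands": [{"offset": [0,0,-0.04],"delta_rot": [0,0,0]},{"offset": [-0.02,-0.06,-0.06],"delta_rot": [0,0,0]},{"offset": [-0.04,-0.12,-0.06],"delta_rot": [0,0,0]},{"offset": [-0.06,-0.17,-0.06],"delta_rot": [0,0,0]},{"offset": [-0.06,-0.17,-0.06],"delta_rot": [0,0,0]}]}}

```text
clock: 9.55
tcp_pos: [577.8, 28.3, 74.6]
tcp_rot: [[0.329, 0.944, 0.0], [0.944, -0.329, -0.001], [-0.001, 0.001, -1.0]]
contact_force: [-0.5, 0.8, 3.8]
width: 0.1
```

Request:
{"method": "apply_moves", "body": {"commands": [{"offset": [0,0,0.8],"delta_rot": [0,0,0]},{"offset": [0,0,2.5],"delta_rot": [0,0,0]},{"offset": [0,0,4],"delta_rot": [0,0,0]},{"offset": [0.6,1.7,4],"delta_rot": [0,0,0]},{"offset": [0.6,1.7,4],"delta_rot": [0,0,0]}]}}

```text
clock: 10.18
tcp_pos: [584.4, 46.6, 114.9]
tcp_rot: [[0.328, 0.945, 0.001], [0.945, -0.328, -0.001], [-0.001, 0.002, -1.0]]
contact_force: [-0.2, 0.3, -0.1]
width: 0.1
```

```bash
python3 m.py w10; python3 - <<'E'
import cv2
im=cv2.imread("pics/w10.png")[20:150,250:430]
cv2.imwrite("pics/w10z.png",cv2.resize(cv2.convertScaleAbs(im,alpha=1.3),None,fx=4.4,fy=4.4,interpolation=cv2.INTER_CUBIC))
E
```

```text
tcp [583.8  46.1 114.5] clampxy 0.2 -71.1 F [ 0.9 -0.8 -0.7] t 10.225
face y 13.14
jaw ['-33.6:66>185', '13.2:157>103', '15.2:76>189', '52.0:139>0']
blade ['5.7:188>70', '13.3:71>162', '15.3:134>94', '22.0:101>188', '52.2:186>0']
```

View pics/w10z.png

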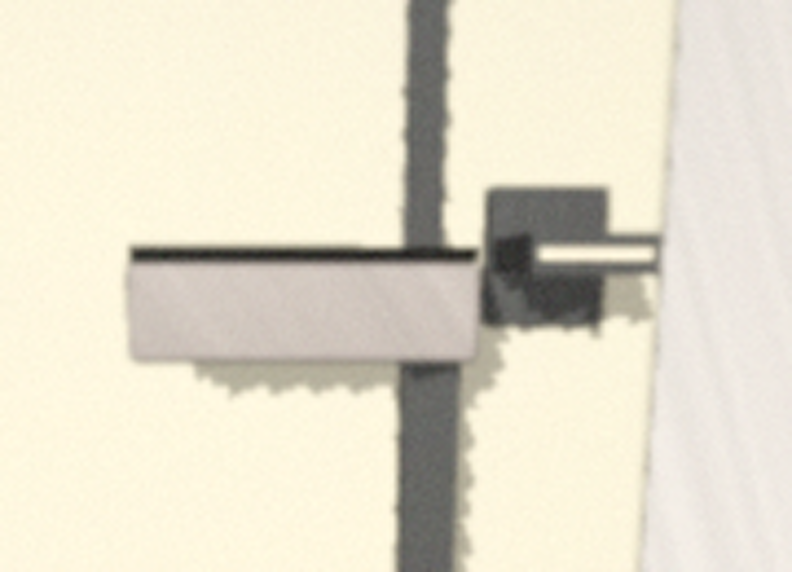

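The hand is clear of the wheel. The rubber edge is at row 247 and the line centre at row 254, at 7.9 px per mm, so the jaw is about 0.7 mm past the mark. I'll roll the wheel back by about 2 mm of rim.

Request:
{"method": "apply_moves", "body": {"commands": [{"offset": [0,0,-2],"delta_rot": [0,0,0]},{"offset": [0,0,-3.4],"delta_rot": [0,0,0]},{"offset": [0,0,-3.8],"delta_rot": [0,0,0]},{"offset": [0,0,-3.92],"delta_rot": [0,0,0]},{"offset": [0,0,-3.92],"delta_rot": [0,0,0]}]}}

```text
clock: 10.85
tcp_pos: [582.8, 46.1, 76.1]
tcp_rot: [[0.328, 0.945, -0.002], [0.945, -0.328, -0.001], [-0.002, -0.002, -1.0]]
contact_force: [-7.1, 0.0, 14.6]
width: -0.1
```

```bash
python3 m.py w11
```

```text
tcp [582.7  46.   76. ] clampxy -0.8 -71.5 F [-7.4  0.7 14.4] t 10.9
face y 13.1
jaw ['-33.7:69>137', '-30.5:137>191', '13.1:160>113', '15.1:120>192', '43.1:190>0']
blade ['6.0:190>86', '13.5:81>112', '15.3:128>110', '16.8:112>122', '21.7:124>190', '43.2:187>0']
```

Request:
{"method": "apply_moves", "body": {"commands": [{"offset": [0.02,0.06,-0.08],"delta_rot": [0,0,0]},{"offset": [0.04,0.12,-0.08],"delta_rot": [0,0,0]},{"offset": [0.07,0.2,-0.08],"delta_rot": [0,0,0]},{"offset": [0.07,0.2,-0.08],"delta_rot": [0,0,0]},{"offset": [0.07,0.2,-0.08],"delta_rot": [0,0,0]}]}}

```text
clock: 11.52
tcp_pos: [583.3, 47.8, 76.1]
tcp_rot: [[0.328, 0.945, -0.003], [0.945, -0.328, -0.002], [-0.002, -0.002, -1.0]]
contact_force: [-4.4, -0.6, 11.6]
width: 0.0
```

```bash
python3 m.py w12
```

```text
tcp [583.3  47.9  76.2] clampxy -0.9 -69.7 F [-4.8 -1.1 10.9] t 11.575
face y 12.45
jaw ['-33.3:68>138', '-30.0:138>191', '12.5:159>114', '14.5:111>192', '45.0:189>0']
blade ['6.4:190>85', '13.4:86>164', '15.2:131>110', '16.8:112>124', '22.0:123>190', '45.1:187>0']
```

Face is at 14.5 and the line centre at 14.3–14.4. I'll lift straight up and clear.

Request:
{"method": "apply_moves", "body": {"commands": [{"offset": [0,0,0.5],"delta_rot": [0,0,0]},{"offset": [0,0,2],"delta_rot": [0,0,0]},{"offset": [0,0,4],"delta_rot": [0,0,0]},{"offset": [0,0,6],"delta_rot": [0,0,0]},{"offset": [0,0,6],"delta_rot": [0,0,0]}]}}

```text
clock: 12.2
tcp_pos: [584.7, 48.0, 138.2]
tcp_rot: [[0.328, 0.945, 0.001], [0.945, -0.328, -0.001], [-0.001, 0.001, -1.0]]
contact_force: [0.0, -0.3, -0.0]
width: -0.1
```

```bash
python3 m.py w13; python3 - <<'E'
import cv2
im=cv2.imread("pics/w13.png"); cv2.imwrite("pics/w13z.png",cv2.resize(cv2.convertScaleAbs(im[40:165,240:420],alpha=1.3),None,fx=4.4,fy=4.4,interpolation=cv2.INTER_CUBIC))
E
```

```text
tcp [583.8  47.9 137. ] clampxy -0.4 -69.5 F [-0.1 -0.4 -0.2] t 12.25
face y 12.27
jaw ['-34.0:65>185', '12.5:155>117', '14.5:107>188', '53.3:136>14']
blade ['6.0:185>63', '13.3:68>153', '15.3:131>89', '22.5:93>186', '58.1:184>0']
```

View pics/w13z.png

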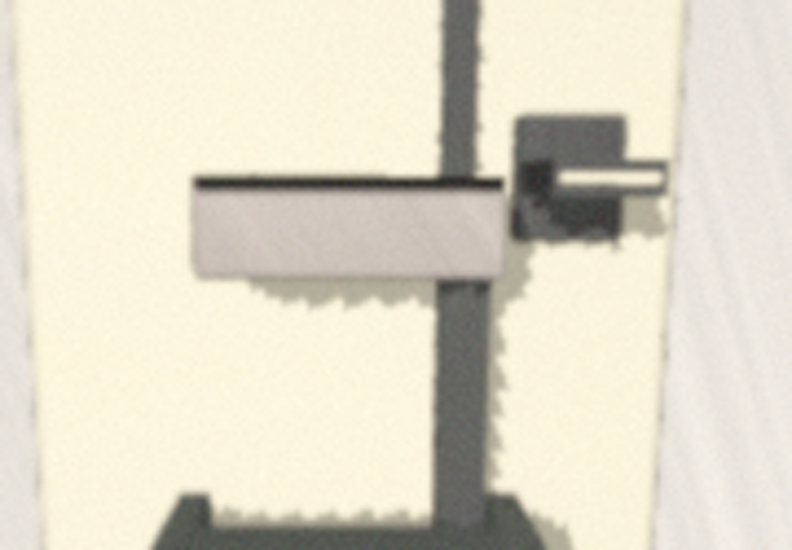

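The rubber's front edge (row 177) lines up with the blade's line (row 178). The hand is 60 mm clear of the wheel with no contact force, so I'm handing in.

```bash
python3 -c "
from station import robot
print(robot.read_state()['clock'],robot.hand_in())"
```

```text
the job is handed in; nothing more can be done
12.25 None
```

The clamp is closed to the gauge mark and the job is handed in, at 12.25 s on the robot's clock. I rolled the wheel with the shut fingertips in three strokes. The last one, with a small nudge at its end, ran about 0.7 mm past the mark, so I rolled the wheel back about 2 mm of rim to correct it.

- **Jaw position:** after the hand was lifted, the rubber face measured clamp y ≈ 14.5 mm and the blade line ≈ 14.3 mm. They agree to about 0.2 mm, and the final picture shows the edges in line. Readings of the two in different pictures varied by about 0.5 mm.
- **Forces and clearance:** the highest wrist force I read was about 16 N, against the limit of 120 N. The final reading was near zero, with the fingertip about 60 mm above the wheel.
- **Fittings:** the arm never went near the loose fittings or touched the jaw. I did not take a final overview picture to confirm where the fittings lie.

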